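# Present the fume extractor's filter at the magnifier

## Robot

A 7-joint arm with a two-finger parallel gripper is mounted at the origin on the work surface. World frame = base frame: x ahead of the robot, y to its left, z up, the work surface at z = 0. Lengths are in m, angles in rad, forces in N, time in s.
With the tool pointing down it reaches from about 0.35 to 0.9 m from the base axis. Payload 8.1 kg.
Tool frame: the origin (TCP) lies midway between the tips of the shut fingers; the grasp point (between the pads) lies 19 mm behind it; z points along the fingers, y is the line along which they close (so a half turn about z gives the same grasp; the last joint's range is limited). The gripper opens to 92 mm and grips with 3 to 60 N. Pads are 19 mm wide; open, the fingers measure 130 mm over their backs; the gripper's body (75 mm by 190 mm) begins 47 mm behind the grasp point.
Start: joints at [-1.331, 0.434, 0.025, 1.573, -0.012, 1.134, -0.075], TCP at [0.21, 0.589, 0.194] pointing down, gripper open.
Joint ranges: [-2.62, 2.62], [-0.44, 2.09], [-1.27, 1.32], [0.08, 2.57], [-1.32, 4.46], [0.12, 2], [-2.74, 2.74]. Speed limits (rad/s): [2.22, 2.22, 3.01, 3.01, 3.14, 3.14, 3.14].

## Interface

Orientations are given as a rotation vector (axis times angle).
In Python, from rig import manip, cams gives the robot as it stands. Calls block until the motion is done:
- manip.move_ptp(position, orientation): joint-space move of the TCP to a pose.
- manip.movel(position, orientation=None, rate=0.15): straight line of the TCP; orientation=None keeps the orientation; rate is the mean speed in m/s.
- manip.goto_joints(angles): joint-space move.
- manip.gripper_open() and manip.grasp(strength=None): open the fingers fully, or close them until they stop; strength is the grip in N (None keeps the last).
- manip.pause(seconds).
- manip.ik(position, orientation): joint angles nearest the present ones, or None.
- manip.read_state(): the state.
- cams.grab_frame(name): name is "scene" or "top" or "wrist"; returns the picture (400x640x3 uint8, red, green, blue); there is no depth.
- cams.camera_info(name): a dict with "intrinsics" (3x3 intrinsics, pixels), "D" ([k1, k2, p1, p2, k3] as OpenCV has them; the pictures are not rectified), "rvec" (rotation vector, rad) and "tvec" (3), from world to camera coordinates, as OpenCV has them. Camera axes: x right, y down, z forward; pixel columns grow to the right and rows downward; lengths in m; the calibration is good to about 2 mm. A picture is of the moment at which its call begins: read the wrist's pose just before it. camera_info takes no time and is no camera call; for the wrist camera it gives the pose at the moment of the call.
A pose or a line that the arm cannot do raises manip.MotionError and nothing moves.
- manip.job_done(): hands the job in; it is judged then, once.
The state is a dict: "time_s": time; "joint_positions": joint angles; "joint_vel": joint speeds; "effort": joint torques, N m; "ee_pos": TCP position; "tool_rot": TCP orientation; "force": force on the tool from outside, world axes, zero at the start; "ft_torque": the same for the moment, N m; "finger_gap": finger opening in m; "gripper_force": force on a finger pad.
Only numpy, scipy, OpenCV 4.12 (cv2) and the standard library are available. Lean on these libraries where they do the work, as an engineer would, in place of code of your own. Each camera call takes 0.05 s, during which the arm holds its last target. There are 200 camera calls.

## Task

Check the fume extractor's filter: swing its top flap up by the bar and leave it standing open, then draw the filter cassette (the plate with a pull tab) up out of its slot, leaving the tabless blanking plate in place and disturbing nothing else on the bench. Bring the cassette to the inspection stand and hold it there upright and still in the air, over the middle of the white light panel, with its middle level with the centre of the lens and its broad face square to the magnifier. Finish while still holding it there; do not put it down or let go.

Things in the scene. Friction and masses are not known exactly. Their poses are not given: they have to be found in the camera images.
- extractor: Sizes in mm. Bench fume extractor: grey plastic box fixed to the bench, 150 deep (x), 210 wide (y), 110 high, walls 5. Origin: centre of its underside, z up; the front with the black grille looks along its own -x. The whole top is a hinged flap.
- slots (a point): Middle of the extractor's inner floor, 6 above the bench; axes as the extractor. Black ribs 40 high form two slots along x, at y = +30 and -30: one holds the filter cassette, the other the blanking plate, either way round, with 2 play each side and 4 at each end. Above the ribs the inside is open, 200 wide (y) and 140 long (x).
- flap (a joint): Angle of the extractor's top flap in rad: 0 closed, 1.57 standing upright, stop at 1.75 (leaning back). It starts closed or a little ajar. The stiff hinge (about 0.16 N m of friction, flap 120 g) keeps it wherever it is left; raising it takes under 3 N at the bar.
- flap_hinge (a point): Middle of the flap's hinge line, along the top edge of the extractor's rear (+x) wall, 110.5 above the bench; the line runs along the extractor's y. The flap is a plate 150 x 210 x 6 that reaches from here to the front edge and swings up and back.
- flap_bar (a point): Middle of the flap's handle: a round steel bar 10 thick, 90 long, parallel to the hinge, 195 from it (45 ahead of the flap's front edge, free space between), on two rods of the same thickness at its ends. 3 above the hinge when the flap is closed. Its axes turn with the flap.
- filter: Filter cassette, the part to present: flat white plastic frame with grey fleece faces, standing on edge, 112 long (its x), 16 thick (its y), 70 tall (z), a pull tab in the middle of its top edge. Origin: centre of its lower edge. Mass 110 to 225 g. In one of the slots, length along the extractor's x, hidden while the flap is shut.
- filter_tab (a point): Middle of the cassette's pull tab, 85 above its lower edge. The tab is 36 long (filter x), 10 thick (filter y) and spans 70 to 100 above the lower edge; its top stays 4 below the extractor's rim.
- filter_center (a point): Centre of the cassette's plate, 35 above its lower edge.
- blank: Blanking plate: same white plastic, 112 x 16 x 46 tall, with no tab, in the other slot. Origin: centre of its lower edge. To be left where it is.
- stand: Inspection stand, fixed: black base 200 (x) x 130 (y) x 10 high, from -85 to +115 along its x. Origin on the underside, below the middle of a narrow white light panel (50 along x, 118 along y, 1.5 proud of the base). An upright round magnifier (ring 92 over all, its top 146 above the bench) stands at x = +95, looking along the stand's x.
- lens (a point): Centre of the magnifier's lens, 100 above the bench, 95 from the viewing point along the stand's +x.
- view (a point): The viewing point: 100 above the bench, straight above the middle of the white light panel, on the lens's axis. The centre of the cassette's plate belongs here, its thickness (filter y) along the stand's x, either way round.
- spool: Bystander: metal solder spool, 60 diameter, 40 tall, standing on end. Origin at its underside.
- tin: Bystander: low round brass tin, 54 diameter, 22 tall. Origin at its underside.
- driver: Bystander: screwdriver with black handle, 170 long, lying flat. Origin at about its middle.
- board: Bystander: small green circuit board, 60 x 85. Origin at its underside.
- jar: Bystander: small jar with white label and black cap, 52 diameter, 65 tall. Origin at its underside.
- wrench: Bystander: small steel wrench, 140 long, lying flat. Origin at about its middle.
There are look-alikes about, which are no part of the job. Leave any pink or turquoise look-alike of the stand alone.

How it is judged:
On the way, in this order (a step that is already met when the one before it is completed fails the run):
1. the flap is swung up to stand open (beyond 1.1 rad) (value of joint flap above 1.1 rad), for 0.2 s.
2. the cassette is held by the fingers, clear of the extractor's rim (height (world z) of filter above 0.112 m and contact force between the fingers and filter above 1 N), for 0.1 s.
At the end, for the whole second after the job is handed in: Cassette held still in the fingers, clear of stand and extractor; plate centre within 30 mm sideways and in height of the viewing point, face within 15 degrees of square to the lens, upright within 11 degrees; flap open beyond 1.1 rad; blanking plate moved under 20 mm (horizontal distance between filter_center and view below 0.03 m and z of filter_center in the frame of view between -0.03 and 0.03 m and angle between the y axis of filter and the x axis of stand, either way round below 0.26 rad and angle between filter's own z axis and vertical below 0.2 rad and contact force between the fingers and filter above 1 N and contact force between filter and stand below 0.2 N and contact force between filter and extractor below 0.2 N and linear speed of filter below 0.03 m/s and value of joint flap above 1.1 rad and distance of blank from where it was at the start of the episode below 0.02 m); the arm keeps its last pose, push and grip.
It fails at once if a bystander is disturbed (moved over 30 mm) (distance of any of spool, tin, driver, board, jar, wrench from where it was at the start of the episode above 0.03 m).
It fails at once if the blanking plate is pulled out (moved over 20 mm) (distance of blank from where it was at the start of the episode above 0.02 m).
It also fails if it takes over 64 s, if anything falls off the work surface, if the arm or the gripper's body presses on something with over 40 N, if the wrist force passes 120 N, or if a joint passes its speed limit or range.

## Working session

There is one attempt and no reset: what is moved stays moved. The work goes in short steps, each a Python script; the robot and the scene stay as the last script left them, time stands still between calls to the robot, and variables do not carry over. Pictures are saved under pics/ and viewed, at most 10 in all, crops included, and the job is handed in when it is done.

```bash
mkdir -p pics; ls
python3 - <<'E'
from rig import manip,cams
import cv2,numpy as np
for n in ("scene","top"):
    im=cams.grab_frame(n); cv2.imwrite(f"pics/{n}0.png",im[:,:,::-1]); print(n,cams.camera_info(n))
print(manip.read_state())
E
```

```text
pics
scene {'intrinsics': array([[361.85165017,   0.        , 320.85123748],
       [  0.        , 361.85165017, 199.15374525],
       [  0.        ,   0.        ,   1.        ]]), 'D': array([-0.02692739,  0.        ,  0.        ,  0.        ,  0.        ]), 'rvec': array([ 2.38995525,  0.67988747, -0.23605061]), 'tvec': array([-0.34797581, -0.29493649,  1.55032222])}
top {'intrinsics': array([[389.14653046,   0.        , 317.98012571],
       [  0.        , 389.14653046, 195.46527204],
       [  0.        ,   0.        ,   1.        ]]), 'D': array([-0.08332519,  0.        ,  0.        ,  0.        ,  0.        ]), 'rvec': array([ 2.15385464, -2.15564543,  0.16205558]), 'tvec': array([-0.21973813,  0.51558079,  1.01445828])}
{'time_s': 0.1, 'joint_positions': array([-1.33057724,  0.43513115,  0.02495897,  1.57397812, -0.01158012,
        1.134035  , -0.07507538]), 'joint_vel': array([ 0.00091325, -0.00136732,  0.00220349, -0.00312041,  0.00073817,
        0.00087871, -0.00180988]), 'effort': array([ 2.44373317e-03, -6.69120026e+01,  9.87607352e-01, -3.15146184e+01,
       -6.05969480e-02,  3.73950123e-02,  8.44495162e-05]), 'ee_pos': array([0.20997285, 0.58813943, 0.19314793]), 'tool_rot': array([-5.35883721e-01, -3.09544669e+00,  2.20431976e-03]), 'force': array([0.35990037, 0.54682691, 0.28973987]), 'ft_torque': array([-0.00051613,  0.01082084,  0.05108103]), 'gripper_force': 0.0, 'finger_gap': 0.09197955308680737}
```

View pics/top0.png

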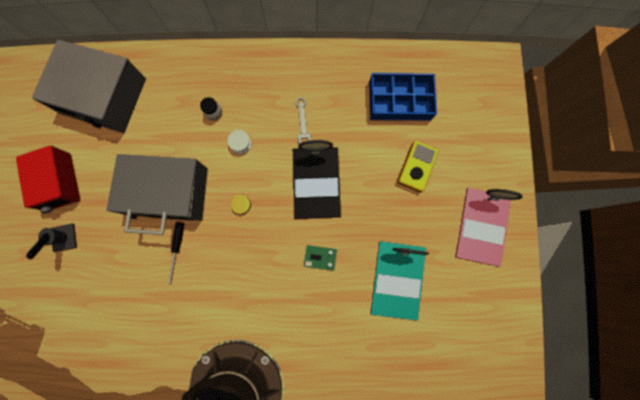

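View pics/scene0.png

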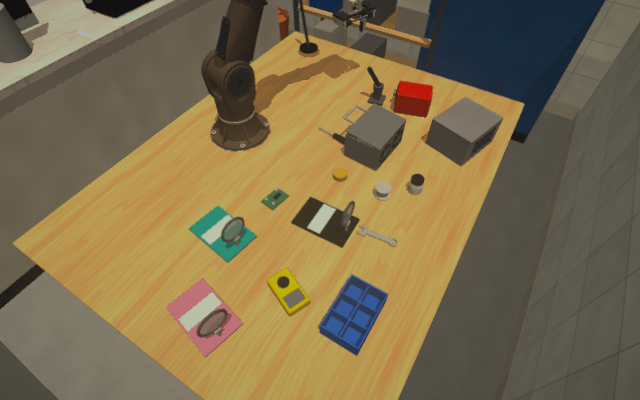

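The top view shows the extractor at about (158,187) with its bar at (145,230), and the black stand at (317,183) with its panel at (316,187). I'll zoom in on both to get accurate pixels.

```bash
cat > h.py <<'E'
import cv2,numpy as np
from rig import manip,cams
from scipy.spatial.transform import Rotation as R
def ray(ci,uv):
    p=cv2.undistortPoints(np.array([[uv]],float),ci['intrinsics'],ci['D'])[0,0]
    M=cv2.Rodrigues(ci['rvec'])[0]; c=-M.T@ci['tvec']
    return c,M.T@np.array([p[0],p[1],1])
def onz(ci,uv,z):
    c,d=ray(ci,uv); return c+d*(z-c[2])/d[2]
def proj(ci,P):
    return cv2.projectPoints(np.array(P,float).reshape(-1,3),ci['rvec'],ci['tvec'],ci['intrinsics'],ci['D'])[0][:,0]
E
python3 - <<'E'
import cv2,numpy as np
im=cv2.imread('pics/top0.png')
a=cv2.resize(im[145:245,100:215],None,fx=5,fy=5,interpolation=2)
b=cv2.resize(im[138:223,287:345],None,fx=4,fy=4,interpolation=2)
# a: 575x500, b 232x340
c=np.zeros((500,800,3),np.uint8); c[:,:575]=a; b=b[:, :225]; c[:340,575:]=b
cv2.imwrite('pics/crop0.png',c)
E
```

```text
(no output)
```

View pics/crop0.png

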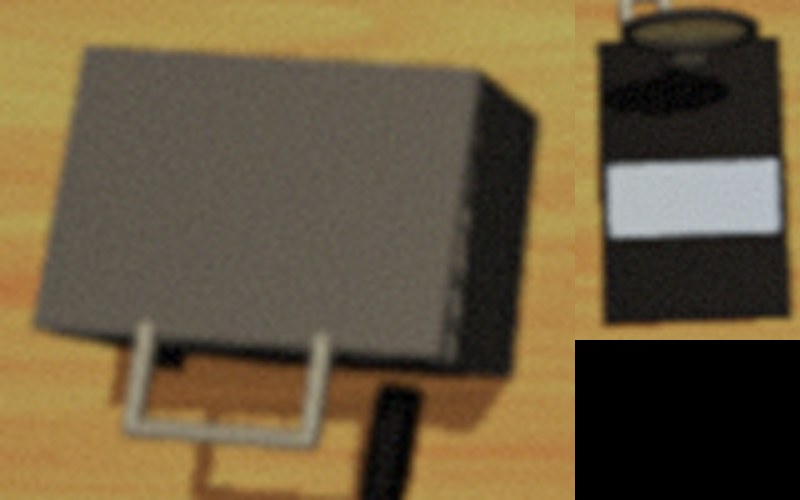

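```bash
cat > fit.py <<'E'
from h import *
from scipy.optimize import least_squares
ci=cams.camera_info("top")
a=lambda u,v:np.array([(u+.5)/5-.5+100,(v+.5)/5-.5+145])
b=lambda u,v:np.array([(u-575+.5)/4-.5+287,(v+.5)/4-.5+138])
def rz(t): return np.array([[np.cos(t),-np.sin(t),0],[np.sin(t),np.cos(t),0],[0,0,1]])
# stand
P=np.array([[.025,.059,.0115],[.025,-.059,.0115],[-.025,-.059,.0115],[-.025,.059,.0115],[-.085,.065,.01],[-.085,-.065,.01],[.115,.065,.01],[.115,-.065,.01]])
px=np.array([b(607,163),b(780,157),b(782,235),b(610,240),b(605,324),b(789,317),b(598,44),b(778,40)])
f=lambda q:(proj(ci,P@rz(q[2]).T+[q[0],q[1],0])-px).ravel()
g=onz(ci,px[:4].mean(0),.0115)
s=least_squares(f,[g[0],g[1],0],loss='soft_l1'); print("stand",s.x,f(s.x).reshape(-1,2).round(1).tolist())
def ex(q):
    x,y,t,fl=q; c,s_=np.cos(fl),np.sin(fl)
    F=lambda r,yy,h:[.075-r*c+h*s_*0+h*s_, yy, .1105+r*s_+h*c]
    Q=np.array([F(0,.105,.006),F(0,-.105,.006),F(.15,-.105,.006),F(.15,.105,.006),F(.195,.040,.003),F(.195,-.040,.003),[-.075,-.105,0],[.075,-.105,0]])
    return Q@rz(t).T+[x,y,0]
px2=np.array([a(85,47),a(478,72),a(440,362),a(35,328),a(135,428),a(308,437),a(513,375),a(537,120)])
f2=lambda q:(proj(ci,ex(q))-px2).ravel()
g=onz(ci,a(260,200),.11)
e=least_squares(f2,[g[0],g[1],0,.05],loss='soft_l1'); print("ext",e.x,f2(e.x).reshape(-1,2).round(1).tolist())
x=e.x
print("bar",ex(x)[4:6])
E
python3 fit.py
```

```text
stand [ 0.54127725 -0.21613084  0.03219401] [[0.3, 0.9], [-0.6, 1.1], [-0.4, -0.6], [0.0, -0.5], [-0.3, 0.2], [0.9, 0.4], [-0.3, -0.5], [0.7, -0.9]]
ext [ 0.53167644  0.20212009 -0.06849159  0.06832268] [[-0.3, -0.6], [0.3, -0.7], [-0.0, -0.5], [-0.5, 0.3], [2.0, 0.3], [-1.4, 0.9], [-0.2, 1.1], [0.7, -0.6]]
bar [[0.41535353 0.25019372 0.12680556]
 [0.40987849 0.17038129 0.12680556]]
```

The fits agree to about 1 px (flap ajar at 0.07 rad). I'll lift the bar by hooking it with shut, tilted fingers, starting with a reachability check.

```bash
cat >> h.py <<'E'
EX,EY,ET,F0=0.53168,0.20212,-0.0685,0.068
def rz(t): return R.from_euler('z',t).as_matrix()
def ext(p): return rz(ET)@np.array(p,float)+[EX,EY,0]
def tilt(a,sgn=1):
    """tool z = (sin a,0,-cos a) in extractor frame, y along sgn*ext y"""
    z=np.array([np.sin(a),0,-np.cos(a)]); y=np.array([0,sgn,0.]); x=np.cross(y,z)
    return rz(ET)@np.c_[x,y,z]
def hook(fl,a,ins=.018,off=.015,sgn=1):
    r=np.hypot(.195,.003); ph=fl+np.arctan2(.003,.195)
    bar=np.array([.075-r*np.cos(ph),0,.1105+r*np.sin(ph)])
    n=np.array([np.cos(a),0,np.sin(a)]); z=np.array([np.sin(a),0,-np.cos(a)])
    return ext(bar-n*off+z*ins), R.from_matrix(tilt(a,sgn)).as_rotvec()
E
python3 - <<'E'
from h import *
for a in (.6,.8,1.0):
  for s in (1,-1):
    print(a,s,[None if (q:=manip.ik(*hook(*c)))is None else q.round(2).tolist() for c in ((F0,a,-.07,.027,s),(F0,a,.018,.027,s),(.8,a,.018,.015,s),(1.55,a,.018,.015,s))])
E
```

```text
0.6 1 [[-1.4, -0.04, 0.11, 2.49, 0.9, 0.79, -0.47], [-1.35, 0.19, 0.28, 2.55, 1.31, 0.51, -0.78], [-1.17, -0.03, 0.27, 2.28, 0.82, 0.71, 0.01], [-0.98, 0.09, 0.38, 2.01, 0.57, 0.64, 0.49]]
0.6 -1 [[-2.38, -0.23, 1.0, 2.53, 1.03, 0.98, 2.54], [-0.2, 0.36, -1.06, 2.47, 1.37, 0.91, 2.3], None, [-0.78, 0.1, 0.16, 2.0, 0.6, 0.66, -2.68]]
0.8 1 [None, None, [-1.32, -0.01, 0.26, 2.42, 1.23, 0.76, -0.51], [-1.13, 0.07, 0.42, 2.18, 1.11, 0.57, -0.09]]
0.8 -1 [None, None, [-2.17, -0.13, 1.08, 2.46, 1.3, 0.87, 2.6], None]
1.0 1 [None, None, [-1.44, 0.11, 0.25, 2.56, 1.53, 0.91, -0.99], [-1.21, 0.11, 0.43, 2.34, 1.66, 0.66, -0.71]]
1.0 -1 [None, None, [-1.56, 0.11, 0.39, 2.56, 1.54, 0.89, 2.15], [-1.81, 0.19, 1.16, 2.37, 1.74, 0.48, 2.36]]
```

```bash
cat > open.py <<'E'
from h import *
a=.6
st=lambda:(lambda s:(round(s['time_s'],1),s['ee_pos'].round(3).tolist(),s['force'].round(1).tolist()))(manip.read_state())
s=manip.read_state()
manip.grasp(10)
manip.movel(s['ee_pos']+[0,0,.12],rate=.25)
p,o=hook(F0,a,-.08,.030)
manip.move_ptp(p+[0,0,.10],o); print(st())
manip.movel(p,o,rate=.2); print(st())
manip.movel(*hook(F0,a,.022,.028),rate=.1); print(st())
for fl in np.r_[.1,np.arange(.2,1.56,.15)]:
    manip.movel(*hook(fl,a,.022,.015),rate=.12); print(round(fl,2),st())
cv2.imwrite('pics/open.png',cams.grab_frame("scene")[:,:,::-1])
cv2.imwrite('pics/opent.png',cams.grab_frame("top")[:,:,::-1])
E
python3 open.py; python3 -c "
import cv2,numpy as np
a=cv2.imread('pics/open.png')[70:190,300:460];b=cv2.imread('pics/opent.png')[110:270,80:240]
cv2.imwrite('pics/oc.png',np.hstack([cv2.resize(a,(440,330)),cv2.resize(b,(330,330))]))"
```

```text
(3.6, [0.343, 0.216, 0.276], [-0.0, 0.4, -0.2])
(4.2, [0.343, 0.216, 0.176], [0.3, 0.3, -0.3])
(5.4, [0.402, 0.211, 0.093], [0.0, 0.7, 0.9])
0.1 (5.7, [0.413, 0.211, 0.107], [-0.5, -0.5, 0.2])
0.2 (6.0, [0.416, 0.211, 0.126], [-0.1, 0.9, 0.2])
0.35 (6.4, [0.425, 0.209, 0.153], [-0.6, -0.2, -1.4])
0.5 (6.8, [0.437, 0.208, 0.179], [0.1, -0.5, -0.6])
0.65 (7.2, [0.453, 0.207, 0.203], [-0.3, 0.1, -0.7])
0.8 (7.6, [0.472, 0.206, 0.225], [-1.0, 0.0, 0.2])
0.95 (8.0, [0.495, 0.204, 0.243], [-0.5, -0.2, -0.0])
1.1 (8.4, [0.52, 0.203, 0.258], [-1.2, 0.5, 0.1])
1.25 (8.8, [0.547, 0.201, 0.269], [-0.6, -0.3, -0.1])
1.4 (9.2, [0.575, 0.199, 0.276], [-0.0, 0.5, 0.2])
1.55 (9.6, [0.605, 0.197, 0.278], [0.4, 0.6, -0.5])
```

View pics/oc.png

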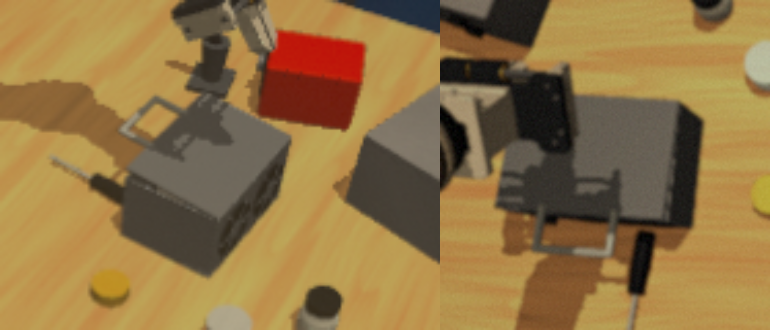

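The flap hasn't moved: the bar is still at about (126–163, 231) and the fingers went by without contact. I'll check the model against the scene camera and the finger geometry.

Run:
```python
from h import *
s=manip.read_state(); print(s['finger_gap'],s['ee_pos'],R.from_rotvec(s['tool_rot']).as_matrix().round(2).tolist())
outs=[]
for n,f in (("scene","open"),("top","opent")):
    ci=cams.camera_info(n); im=cv2.imread(f'pics/{f}.png')
    K=4; 
    c=(300,60,460,200) if n=="scene" else (80,120,215,260)
    im=cv2.resize(im[c[1]:c[3],c[0]:c[2]],None,fx=K,fy=K,interpolation=2)
    T=R.from_rotvec(s['tool_rot']).as_matrix()
    def dot(P,col):
        for u,v in proj(ci,P): cv2.circle(im,(int((u-c[0]+.5)*K),int((v-c[1]+.5)*K)),3,col,-1)
    dot([s['ee_pos'],s['ee_pos']-T[:,2]*.05],(0,0,255))
    for fl,col in ((0,(255,0,0)),(.068,(0,255,0))):
        q=lambda r,y,h:ext([.075-r*np.cos(fl)+h*np.sin(fl),y,.1105+r*np.sin(fl)+h*np.cos(fl)])
        dot([q(.195,y,.003) for y in (-.045,0,.045)]+[q(.15,y,.006) for y in(-.105,.105)]+[q(0,y,.006) for y in(-.105,.105)],col)
    dot([ext([x,y,0]) for x in(-.075,.075) for y in(-.105,.105)],(255,0,255))
    outs.append(im)
h=max(o.shape[0] for o in outs); outs=[np.vstack([o,np.zeros((h-o.shape[0],o.shape[1],3),np.uint8)]) for o in outs]
o=np.hstack(outs); o=cv2.resize(o,None,fx=800/o.shape[1],fy=800/o.shape[1],interpolation=3); cv2.imwrite('pics/ov.png',o)
```

```text
0.0004630139337338582 [0.60433263 0.19720231 0.2783568 ] [[-0.82, 0.07, 0.56], [0.06, 1.0, -0.04], [-0.56, -0.0, -0.83]]
```

View pics/ov.png

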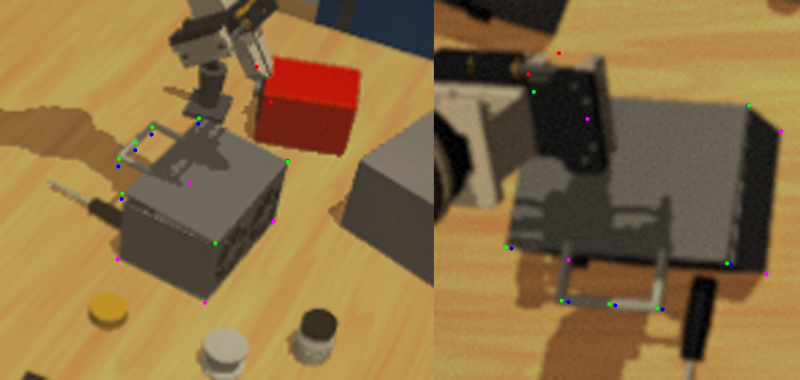

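Run:
```python
from h import *
w=cams.grab_frame("wrist")[:,:,::-1]; s=cams.grab_frame("scene")[:,:,::-1][0:130,290:450]; t=cams.grab_frame("top")[:,:,::-1][100:250,60:240]
o=np.vstack([np.hstack([cv2.resize(w,(480,300))]),np.zeros((290,480,3),np.uint8)])
o[300:, :]=cv2.resize(t,(480,290),interpolation=2) if 0 else 0
r=np.zeros((590,800,3),np.uint8); r[:300,:480]=o[:300]; a=cv2.resize(s,(320,260)); r[:260,480:]=a
r[300:590,:348]=cv2.resize(t,(348,290),interpolation=2)
cv2.imwrite('pics/w1.png',r); print(cams.camera_info("wrist"))
```

```text
{'intrinsics': array([[303.69890442,   0.        , 317.55633472],
       [  0.        , 303.69890442, 196.42802844],
       [  0.        ,   0.        ,   1.        ]]), 'D': array([-0.00663595,  0.        ,  0.        ,  0.        ,  0.        ]), 'rvec': array([-1.75405256, -1.63791443, -0.76005058]), 'tvec': array([-0.23798587, -0.5748501 , -0.06850438])}
```

View pics/w1.png

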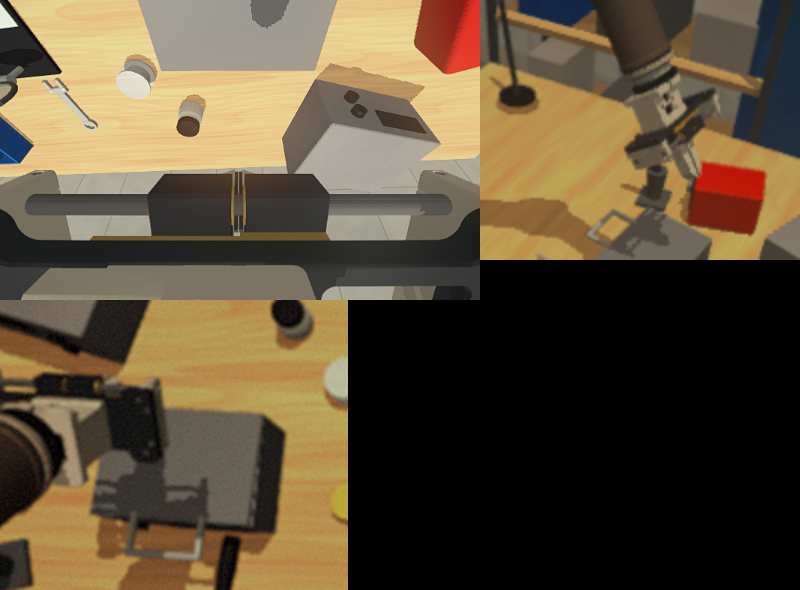

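The fingers are shut and the gripper matches the model, and the flap is still closed. The tip probably skimmed past the bar. I'll retry with deeper insertion and finer steps, logging force, and take a picture early.

```bash
cat > open2.py <<'E'
from h import *
a=.6
def st():
    s=manip.read_state(); return round(s['time_s'],1),(s['ee_pos']*1000).round(0).tolist(),s['force'].round(1).tolist()
p,o=hook(F0,a,-.07,.032)
s=manip.read_state()
manip.movel(s['ee_pos']+[-.15,0,.04],rate=.3)
manip.move_ptp(p,o)
manip.movel(*hook(F0,a,.038,.032),rate=.12); print(st())
cv2.imwrite('pics/i0.png',cams.grab_frame("scene")[:,:,::-1])
for fl,off in ((F0,.022),(F0,.015),(.12,.012),(.2,.012),(.3,.012)):
    manip.movel(*hook(fl,a,.038,off),rate=.08); print(fl,st())
cv2.imwrite('pics/i1.png',cams.grab_frame("scene")[:,:,::-1])
cv2.imwrite('pics/i2.png',cams.grab_frame("top")[:,:,::-1])
r=[cv2.imread(f'pics/i{k}.png') for k in range(3)]
r=[cv2.resize(x,(400,300),interpolation=2) for x in (r[0][55:145,320:440],r[1][55:145,320:440],r[2][160:265,90:230])]
cv2.imwrite('pics/i.png',np.vstack([np.hstack(r[:2]),np.hstack([r[2],r[2]*0])]))
E
python3 open2.py
```

```text
(12.3, [408.0, 211.0, 78.0], [-0.2, 0.7, -0.3])
0.068 (12.6, [416.0, 210.0, 84.0], [-0.1, 0.5, 0.2])
0.068 (12.9, [422.0, 210.0, 87.0], [0.0, -0.3, -0.4])
0.12 (13.2, [423.0, 209.0, 98.0], [-7.2, -0.1, 0.5])
0.2 (13.5, [427.0, 209.0, 114.0], [-4.9, 0.7, 0.6])
0.3 (13.9, [433.0, 209.0, 133.0], [0.2, -0.4, -0.1])
```

View pics/i.png

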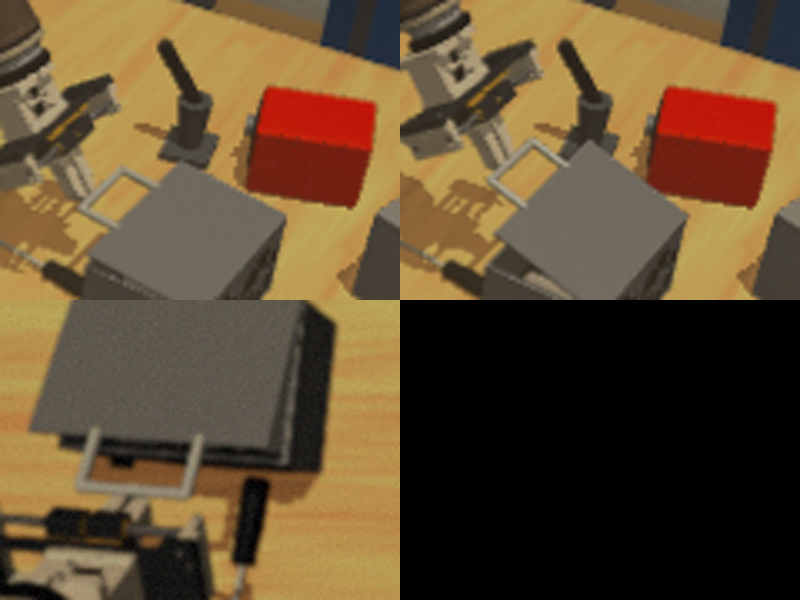

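The flap has now risen, with the bar ends at about (118,226) and (156,228) in the top view. I'll compute its angle and find out which flatter tilts are reachable.

Run:
```python
from h import *
from scipy.optimize import least_squares
ci=cams.camera_info("top")
def bar(fl):
    return np.array([ext([.075-.195*np.cos(fl)-.003*np.sin(fl),y,.1105+.195*np.sin(fl)+.003*np.cos(fl)]) for y in (.045,-.045)])
r=least_squares(lambda q:(proj(ci,bar(q[0]))-[[118.5,226],[156,227.3]]).ravel(),[.2]);print(r.x,r.fun.round(1),bar(r.x[0]).mean(0))
s=manip.read_state();T=R.from_rotvec(s['tool_rot']).as_matrix();print("bar in tool mm",(T.T@(bar(r.x[0]).mean(0)-s['ee_pos'])*1000).round(1))
q0=s['joint_positions']
for fl in (.2,.3,.4,.5,.65,.8,1.0,1.2,1.4,1.55):
    print(fl,[(a,i) for i in(.03,) for a in (.6,.7,.8,.9,1.0,1.1,1.2,1.3) if manip.ik(*hook(fl,a,i,.012)) is not None])
```

```text
[0.30767688] [-0.4  0.1 -1.2  1.6] [0.4201908  0.20976898 0.17241398]
bar in tool mm [-11.9   0.2 -40.2]
0.2 [(0.6, 0.03), (0.7, 0.03)]
0.3 [(0.6, 0.03), (0.7, 0.03), (0.8, 0.03)]
0.4 [(0.6, 0.03), (0.7, 0.03), (0.8, 0.03)]
0.5 [(0.6, 0.03), (0.7, 0.03), (0.8, 0.03), (0.9, 0.03)]
0.65 [(0.6, 0.03), (0.7, 0.03), (0.8, 0.03), (0.9, 0.03)]
0.8 [(0.6, 0.03), (0.7, 0.03), (0.8, 0.03), (0.9, 0.03), (1.0, 0.03), (1.1, 0.03)]
1.0 [(0.6, 0.03), (0.7, 0.03), (0.8, 0.03), (0.9, 0.03), (1.0, 0.03), (1.1, 0.03)]
1.2 [(0.6, 0.03), (0.7, 0.03), (0.8, 0.03), (0.9, 0.03), (1.0, 0.03), (1.1, 0.03), (1.2, 0.03), (1.3, 0.03)]
1.4 [(0.6, 0.03), (0.7, 0.03), (0.8, 0.03), (0.9, 0.03), (1.0, 0.03), (1.1, 0.03), (1.2, 0.03), (1.3, 0.03)]
1.55 [(0.6, 0.03), (0.7, 0.03), (0.8, 0.03), (0.9, 0.03), (1.0, 0.03), (1.1, 0.03), (1.2, 0.03), (1.3, 0.03)]
```

The flap is at 0.307 rad and follows the model exactly. I'll continue along the arc and flatten the tool as it rises.

```bash
cat > open3.py <<'E'
from h import *
def st():
    s=manip.read_state(); return round(s['time_s'],1),(s['ee_pos']*1000).round(0).tolist(),s['force'].round(1).tolist()
for fl in np.arange(.4,1.56,.1):
    a=np.interp(fl,[.3,.5,.8,1.2],[.6,.8,1.0,1.1])
    manip.movel(*hook(fl,a,.036,.010),rate=.1); print(round(fl,2),st())
cv2.imwrite('pics/o3.png',cams.grab_frame("scene")[:,:,::-1])
s=manip.read_state()
manip.movel(s['ee_pos']+[-.12,0,.06],rate=.25)
manip.gripper_open()
z0=R.from_matrix(tilt(0)).as_rotvec()
manip.move_ptp(ext([-.16,-.0,.33]),z0)
w=cams.camera_info("wrist"); np.save('w.npy',w,allow_pickle=True)
ims=[cams.grab_frame(n)[:,:,::-1] for n in ("scene","top","wrist")]
for n,i in zip("stw",ims): cv2.imwrite(f'pics/p_{n}.png',i)
r=np.zeros((600,800,3),np.uint8)
r[:300,:400]=cv2.resize(ims[0][40:190,300:500],(400,300)); r[:300,400:]=cv2.resize(ims[1][110:260,80:280],(400,300)); r[300:,:480]=cv2.resize(ims[2],(480,300)); 
cv2.imwrite('pics/p.png',r); print(st())
E
python3 open3.py
```

```text
0.4 (14.4, [444.0, 208.0, 155.0], [0.7, 0.5, 0.6])
0.5 (14.8, [456.0, 207.0, 174.0], [0.7, 0.1, 0.2])
0.6 (15.1, [468.0, 206.0, 192.0], [-0.1, 0.3, -0.7])
0.7 (15.5, [482.0, 205.0, 208.0], [0.1, -0.8, -0.3])
0.8 (15.9, [498.0, 204.0, 224.0], [0.6, 0.7, -0.3])
0.9 (16.2, [514.0, 203.0, 238.0], [0.3, -0.6, 0.5])
1.0 (16.6, [530.0, 202.0, 250.0], [0.6, -0.1, 0.1])
1.1 (16.9, [548.0, 201.0, 260.0], [1.2, -0.4, -0.4])
1.2 (17.3, [566.0, 200.0, 268.0], [-0.4, -0.3, -0.9])
1.3 (17.6, [585.0, 198.0, 274.0], [-0.4, -0.4, -0.7])
1.4 (18.0, [604.0, 197.0, 278.0], [-0.6, 0.9, 0.6])
1.5 (18.3, [623.0, 196.0, 280.0], [-0.6, 1.2, 0.2])
(22.0, [372.0, 213.0, 329.0], [-0.2, 1.1, 0.6])
```

View pics/p.png

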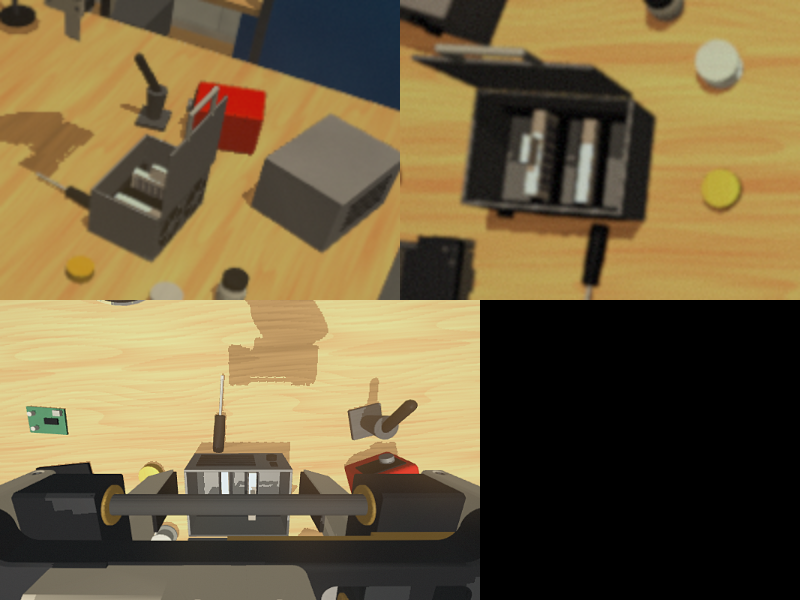

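The flap stands open. The tab shows at about (143.5,183.5) in the top view, in the +y slot; the plain plate is at about (173,195). I'll check both against the model.

Run:
```python
from h import *
from rig import cams
ci=cams.camera_info("top")
print(proj(ci,[ext([0,.03,.106]),ext([0,.03,.076]),ext([0,-.03,.052])]).round(1))
im=cv2.imread('pics/p_t.png').astype(int)
m=(im.min(2)>135)
for b in ((132,170,152,200),):
    sub=m[170:205,134:182]
    for row in sub: print(''.join('#' if x else '.' for x in row))
from rig import manip
Z=tilt
ST=.0322; view=np.array([.5413,-.2161,.100])
for s in (1,-1):
    print(s,[None if (q:=manip.ik(ext([0,.03,z]),R.from_matrix(tilt(0,s)).as_rotvec())) is None else q.round(2).tolist() for z in (.25,.074)])
for t in (ST,ST+np.pi):
  # tool y along stand x
  z=np.array([0,0,-1.]); y=rz(t)@[1,0,0]; M=np.c_[np.cross(y,z),y,z]
  print(t,[None if (q:=manip.ik([view[0],view[1],h],R.from_matrix(M).as_rotvec())) is None else q.round(2).tolist() for h in (.3,.133)])
```

```text
[[142.  184.7]
 [146.9 186.6]
 [172.2 189.5]]
................................................
................................................
................................................
................................................
................................................
................................................
.............###................................
.............####...............................
........###...###...............................
........###.....................................
........###.....................................
.......####.....................................
.......####..........................#####......
.......####..........................#####......
.......####..........................#####......
.......###..........................######......
.......###..........................######......
.......###.....#....................######......
......####.....#....................######......
......####..........................######......
.......###..........................#####.......
.........................
[... 364 characters left out ...]
..
.........######....................#####........
.........#####.....................#####........
.........#####.....................#####........
........######....................######........
.........#####....................######........
........######....................######........
1 [[-1.04, 0.38, 0.76, 1.64, -0.27, 1.23, 1.28], [-0.94, 0.55, 0.64, 1.85, -0.42, 0.87, 1.41]]
-1 [[-1.25, 0.51, 1.16, 1.66, -0.48, 1.3, -1.64], [-1.21, 0.76, 1.15, 1.87, -0.81, 1.06, -1.36]]
0.0322 [[-0.47, 0.47, 1.17, 1.57, -0.43, 1.4, 0.77], [-0.43, 0.66, 1.14, 1.81, -0.66, 1.12, 0.98]]
3.173792653589793 [[-0.46, 0.46, 1.16, 1.57, -0.43, 1.39, -2.37], [-0.43, 0.66, 1.15, 1.81, -0.68, 1.13, -2.15]]
```

The tab matches the model within about 2 mm. Next I'll grasp it and draw the cassette out.

```bash
cat > pick.py <<'E'
from h import *
def st():
    s=manip.read_state(); return round(s['time_s'],1),(s['ee_pos']*1000).round(0).tolist(),s['force'].round(1).tolist(),round(s['finger_gap'],4),round(s['gripper_force'],1)
o=R.from_matrix(tilt(0)).as_rotvec()
manip.move_ptp(ext([-.01,.0285,.30]),o)
manip.movel(ext([0,.0285,.14]),o,rate=.2)
manip.movel(ext([0,.0285,.074]),o,rate=.08); print(st())
manip.grasp(40); print(st())
manip.movel(ext([0,.03,.12]),o,rate=.06); print(st())
manip.movel(ext([0,.03,.30]),o,rate=.15); print(st())
manip.movel(np.r_[ext([-.08,-.14,0])[:2],.30],o,rate=.2); print(st())
ims=[cams.grab_frame(n)[:,:,::-1] for n in ("scene","top")]
r=np.hstack([cv2.resize(ims[0][20:220,230:450],(400,364)),cv2.resize(ims[1][80:280,80:300],(400,364))]); cv2.imwrite('pics/k.png',r)
E
python3 pick.py
```

```text
(24.6, [534.0, 231.0, 74.0], [-0.3, 0.7, 0.3], 0.0918, 0.0)
(26.1, [534.0, 231.0, 74.0], [-0.7, -0.1, -0.8], 0.0007, 0.0)
(27.0, [533.0, 232.0, 120.0], [-0.1, 0.3, 0.1], 0.0, 0.0)
(28.3, [533.0, 232.0, 299.0], [0.2, 0.3, -0.8], 0.0003, 0.0)
(29.4, [443.0, 69.0, 300.0], [-0.2, 0.5, -0.4], 0.0004, 0.0)
```

View pics/k.png

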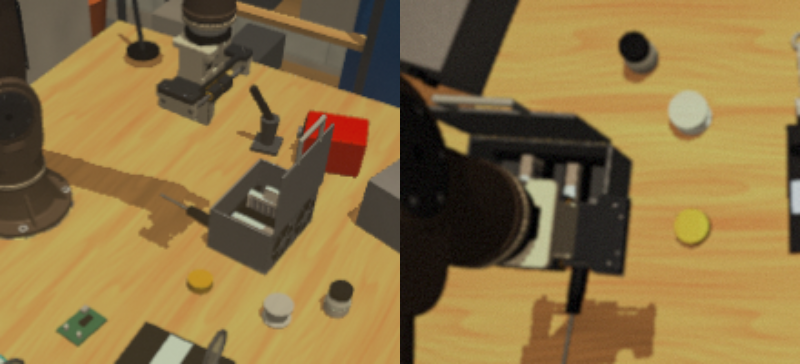

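The fingers closed on nothing (gap 0), and the shallow hook pass missed too. I suspect the real fingertips are short of the reported TCP, so I'll check numerically in the wrist and scene images.

Run:
```python
from h import *
ci=dict(intrinsics=np.array([[303.69890442,0,317.55633472],[0,303.69890442,196.42802844],[0,0,1]]),D=np.array([-.00663595,0,0,0,0]),rvec=np.array([-1.75405256,-1.63791443,-.76005058]),tvec=np.array([-.23798587,-.5748501,-.06850438]))
T=tilt(.6); p=np.array([.60433,.1972,.27836])
print("wrist w1: TCP-k*z", {k:proj(ci,p-T[:,2]*k/1000)[0].round(0).tolist() for k in(0,20,40,60,80)})
M=cv2.Rodrigues(ci['rvec'])[0]; c=-M.T@ci['tvec']; print("cam in tool",T.T@(c-p), "axis",T.T@M.T)
# now
s=manip.read_state(); Tn=R.from_rotvec(s['tool_rot']).as_matrix(); w=cams.camera_info("wrist")
M=cv2.Rodrigues(w['rvec'])[0]; c=-M.T@w['tvec']; print("now cam in tool",Tn.T@(c-s['ee_pos']))
im=cams.grab_frame("wrist").astype(int); cv2.imwrite('pics/w3.png',im[:,:,::-1])
print({k:proj(w,s['ee_pos']-Tn[:,2]*k/1000)[0].round(0).tolist() for k in(0,20,40,60,80)})
g=im.mean(2)
for v in range(190,330,6): print(v,g[v,296:340:2].astype(int).tolist())
```

```text
wrist w1: TCP-k*z {0: [318.0, 224.0], 20: [318.0, 236.0], 40: [318.0, 250.0], 60: [318.0, 269.0], 80: [318.0, 293.0]}
cam in tool [ 0.07115165 -0.00025241 -0.189489  ] axis [[-1.04404988e-04 -9.64281230e-01 -2.64880537e-01]
 [ 9.99999599e-01 -3.36192122e-04  8.29728034e-04]
 [-8.89141919e-04 -2.64880344e-01  9.64280879e-01]]
now cam in tool [ 0.07087679 -0.0002767  -0.1893935 ]
{0: [318.0, 224.0], 20: [318.0, 235.0], 40: [318.0, 250.0], 60: [318.0, 268.0], 80: [318.0, 292.0]}
190 [185, 185, 186, 187, 187, 188, 189, 191, 191, 192, 193, 194, 194, 194, 193, 192, 192, 191, 190, 190, 196, 87]
196 [187, 185, 186, 186, 185, 185, 185, 186, 187, 185, 188, 187, 188, 188, 188, 188, 188, 188, 188, 188, 194, 86]
202 [192, 192, 191, 191, 190, 191, 190, 191, 189, 190, 192, 190, 192, 192, 193, 194, 194, 195, 198, 198, 209, 83]
208 [185, 186, 188, 189, 191, 190, 191, 191, 191, 191, 191, 191, 191, 191, 191, 190, 190, 190, 189, 188, 198, 83]
214 [197, 196, 197, 196, 196, 197, 196, 196, 196, 197, 195, 195, 194, 194, 194, 195, 195, 195, 195, 197, 208, 78]
220 [193, 190, 190, 189, 189, 190, 189, 188, 189,
[... 1215 characters left out ...]
49, 50, 51, 48]
298 [47, 49, 48, 47, 48, 48, 48, 113, 60, 45, 32, 138, 41, 43, 72, 114, 45, 48, 49, 49, 47, 48]
304 [47, 47, 45, 46, 48, 47, 34, 66, 45, 45, 32, 149, 42, 42, 110, 26, 49, 47, 48, 47, 49, 47]
310 [47, 45, 45, 48, 47, 46, 34, 65, 157, 181, 174, 174, 81, 80, 77, 80, 81, 80, 81, 81, 81, 80]
316 [78, 77, 79, 76, 76, 77, 75, 76, 75, 73, 71, 72, 77, 75, 74, 77, 76, 76, 76, 76, 77, 77]
322 [33, 33, 26, 32, 29, 31, 32, 31, 32, 32, 34, 29, 34, 31, 31, 31, 30, 30, 33, 32, 32, 32]
328 [32, 32, 33, 28, 33, 31, 35, 34, 33, 33, 34, 32, 33, 32, 33, 35, 34, 32, 31, 32, 32, 34][ WARN:0@0.441] global loadsave.cpp:1063 imwrite_ Unsupported depth image for selected encoder is fallbacked to CV_8U.
```

Run:
```python
from h import *
w=np.load('w.npy',allow_pickle=True).item()
P=dict(rimFL=[-.075,.105,.11],rimFR=[-.075,-.105,.11],baseFL=[-.075,.105,0],baseFR=[-.075,-.105,0],tabtop=[0,.03,.106],blanktop=[0,-.03,.052],rimRL=[.075,.105,.11],rimRR=[.075,-.105,.11])
for k,v in P.items(): print(k,proj(w,ext(v))[0].round(0).tolist())
im=cv2.imread('pics/p_w.png')
m=im.min(2)
print("wrist bright"); 
for row in m[214:262:2,244:392:2]: print(''.join('#' if x>190 else '+' if x>150 else '.' if x>60 else ' ' for x in row))
ci=cams.camera_info("scene"); print({k:proj(ci,ext(v))[0].round(1).tolist() for k,v in P.items()})
```

```text
rimFL [391.0, 226.0]
rimFR [245.0, 226.0]
baseFL [377.0, 204.0]
baseFR [259.0, 204.0]
tabtop [338.0, 271.0]
blanktop [300.0, 255.0]
rimRL [385.0, 316.0]
rimRR [251.0, 316.0]
wrist bright
..........                                      .........     .........+..
...+......                                      ..........     ...........
..........                                       .........     ...........
.........                                        .........      ..........
.............................................................   ..........
........................................................................ .
..........................................................................
.++++++++++++++++++++++++++++++++++++++++++++++++++++++++++++++++++++++++.
.+.      .....++++++++++. ####.....++++++........ .++++++++++++++...... +.
.+............++++++++++. ####.....++++++...#####..++++++++++++++...... +.
.+. ..... ....++++++++++. ####.....++++++...#####..++++++++++++++.......+.
.++ ..........++++++++++. ####+....++++++...#####..+++++++++++++........+.
.++...... ...
[... 393 characters left out ...]
.......+++ ..##### .++.+++++............++.
..+...........+++++...... #####.......... ..##+++ .....................++.
..+...........+++++...... #####.......... ..##+++ .............. ......+..
..+............+++....... ##### .........  .#...+ .............. ......+..
..+............+++....... #####..........  .#...# .............. ......+.+
..+............++.........#####..........  .#...+ ............... .....+..
                         .     .. . .. . ...   .....  . .         .       
{'rimFL': [372.4, 106.4], 'rimFR': [344.2, 134.3], 'baseFL': [369.5, 127.3], 'baseFR': [342.8, 155.1], 'tabtop': [379.0, 123.8], 'blanktop': [369.7, 142.6], 'rimRL': [405.2, 120.3], 'rimRR': [378.6, 150.4]}
```

Run:
```python
from h import *
s=manip.read_state(); T=R.from_rotvec(s['tool_rot']).as_matrix(); w=cams.camera_info("wrist"); sc=cams.camera_info("scene")
tp=lambda x,y,k:s['ee_pos']+T@[x/1000,y/1000,-k/1000]
for x in(-37,-9.5,9.5): print(x,{k:proj(w,tp(x,0,k))[0].round(0).tolist() for k in(0,20,35,50,66,90)})
print("scene",{k:proj(sc,tp(0,0,k))[0].round(1).tolist() for k in(0,20,40,66)})
A=cv2.imread('pics/w3.png')[180:340,250:390]; B=cams.grab_frame("scene")[:,:,::-1][20:120,300:420].copy()
B=cv2.resize(B,(400,333),interpolation=2)
for k in(0,20,40,66):
    u,v=proj(sc,tp(0,0,k))[0]; cv2.circle(B,(int((u-299.5)*3.333),int((v-19.5)*3.333)),2,(0,0,255),-1)
C=cv2.imread('pics/i1.png')[70:120,320:380]
D=cv2.imread('pics/p_w.png')[180:340,150:500]
r=np.zeros((600,800,3),np.uint8)
r[:350,:306]=cv2.resize(A,(306,350)); r[:333,400:]=B; r[350:,:300]=cv2.resize(C,(300,250),interpolation=2); r[350:,310:800]=cv2.resize(D,(490,224))[:250] if 0 else cv2.copyMakeBorder(cv2.resize(D,(490,224)),0,26,0,0,0)
cv2.imwrite('pics/z.png',r)
```

```text
-37 {0: [318.0, 274.0], 20: [318.0, 290.0], 35: [318.0, 304.0], 50: [318.0, 321.0], 66: [318.0, 343.0], 90: [318.0, 385.0]}
-9.5 {0: [318.0, 237.0], 20: [318.0, 250.0], 35: [318.0, 262.0], 50: [318.0, 275.0], 66: [318.0, 293.0], 90: [318.0, 329.0]}
9.5 {0: [318.0, 210.0], 20: [318.0, 220.0], 35: [318.0, 230.0], 50: [318.0, 241.0], 66: [318.0, 256.0], 90: [318.0, 285.0]}
scene {0: [340.3, 96.0], 20: [340.5, 90.9], 40: [340.8, 85.7], 66: [341.2, 78.7]}
```

View pics/z.png

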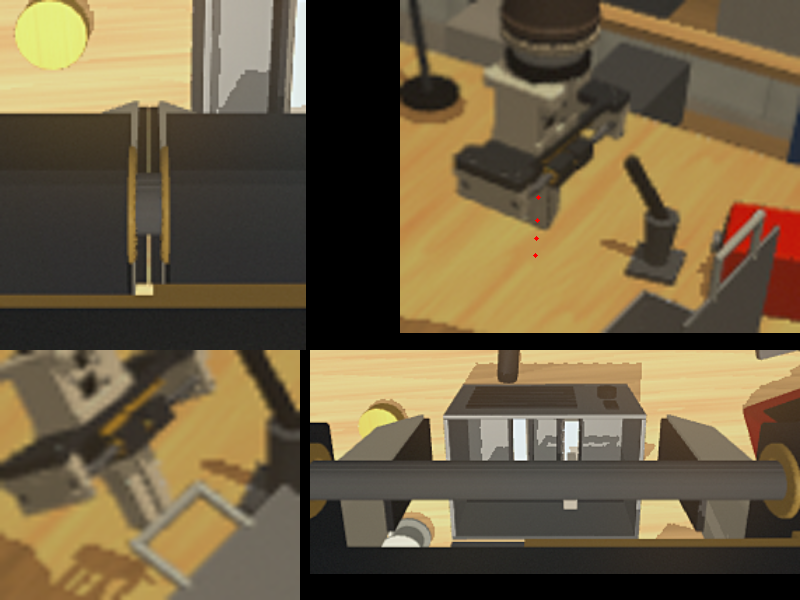

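The fingertips end at about k≈31 mm, both in the scene crop at (543,228) and in the wrist image at row 227. So the reported TCP sits 31 mm beyond the real tips, which explains both misses. I'll shift the commands by that much and grasp again.

```bash
cat > pick2.py <<'E'
from h import *
import sys
def st():
    s=manip.read_state(); return round(s['time_s'],1),(s['ee_pos']*1000).round(0).tolist(),s['force'].round(1).tolist(),round(s['finger_gap'],4),round(s['gripper_force'],1)
o=R.from_matrix(tilt(0)).as_rotvec()
manip.gripper_open()
manip.movel(ext([0,.0285,.27]),o,rate=.3)
manip.movel(ext([0,.0285,.115]),o,rate=.2)
manip.movel(ext([0,.0285,.043]),o,rate=.08); print(st())
manip.grasp(40); print(st())
if manip.read_state()['finger_gap']<.006: sys.exit("no grasp")
manip.movel(ext([0,.03,.09]),o,rate=.08); print(st())
manip.movel(ext([0,.03,.27]),o,rate=.18); print(st())
manip.movel(np.r_[ext([-.08,-.16,0])[:2],.27],o,rate=.22); print(st())
cv2.imwrite('pics/q_s.png',cams.grab_frame("scene")[:,:,::-1])
E
python3 pick2.py
```

```text
(33.8, [534.0, 231.0, 43.0], [-1.3, -0.1, -0.6], 0.0919, 0.0)
(35.1, [534.0, 231.0, 43.0], [-1.3, 0.7, 4.4], 0.0097, 44.5)
(35.8, [533.0, 232.0, 90.0], [-0.7, 1.1, -2.1], 0.0096, 44.1)
(37.0, [533.0, 232.0, 269.0], [-0.0, 0.1, -2.7], 0.0098, 44.1)
(38.1, [441.0, 49.0, 270.0], [-0.2, 0.4, -1.6], 0.0098, 44.1)
```

The cassette is held (gap 9.7 mm, about 2 N of weight). Now I'll take it to the stand.

```bash
cat > place.py <<'E'
from h import *
from pick2 import st
E
python3 - <<'E'
from h import *
def st():
    s=manip.read_state(); return round(s['time_s'],1),(s['ee_pos']*1000).round(0).tolist(),s['force'].round(1).tolist(),round(s['finger_gap'],4),round(s['gripper_force'],1)
ST=.0322; z=np.array([0,0,-1.]); y=rz(ST)@[1,0,0]; o=R.from_matrix(np.c_[np.cross(y,z),y,z]).as_rotvec()
v=np.array([.5413,-.2161])
manip.move_ptp(np.r_[v,.25],o); print(st())
manip.movel(np.r_[v,.102],o,rate=.1); manip.pause(.5); print(st())
V=np.array([v[0],v[1],.1])
C=np.array([V+rz(ST)@[sx*.008,sy*.056,sz*.035] for sx in(-1,1) for sy in(-1,1) for sz in(-1,1)])
for n in("scene","top"):
    im=cams.grab_frame(n); cv2.imwrite(f'pics/f_{n}.png',im[:,:,::-1]); p=proj(cams.camera_info(n),C); print(n,p.round(0).tolist())
    u0,v0=(p.min(0)-8).astype(int);u1,v1=(p.max(0)+8).astype(int); print(u0,v0)
    for row in im[v0:v1,u0:u1].min(2): print(''.join('#' if x>150 else '+' if x>100 else '.' if x>55 else ' ' for x in row))
E
rm place.py
```

```text
(39.2, [542.0, -214.0, 250.0], [0.4, 0.8, -2.8], 0.0102, 44.1)
(41.3, [541.0, -216.0, 102.0], [0.2, -0.7, -1.6], 0.0095, 44.1)
scene [[310.0, 219.0], [309.0, 206.0], [327.0, 196.0], [327.0, 183.0], [314.0, 222.0], [314.0, 209.0], [331.0, 198.0], [331.0, 185.0]]
301 174
        ...............               
 .        .............               
....         ..........               
.....          ....+++.               
......           ......               
......             ...                
.                                     
. .                               ... 
. .              ..              .....
  .          ......              .....
 .            ....                 ...
                .                     
.             ..                      
.. .  .. .   ....            ....     
 . ..  ..  ......          ........   
...  . ..........         ..........  
.  .   .......... ..      .........   
. .. .  ..........+..      ........   
 .   . ..........+++...   .........   
. . . ...........+++............... . 
.  . ....... .....+...................
 .  .......
[... 2519 characters left out ...]
..+++++
                          ..............+++++######+....+++.++
                        ...+.++++++++++++++++#######+....+.++.
                       ..+++++++++++++++++++++######+....+++++
                     ...++++++++++++++++++++++++#####+...+++++
                    .....++......+..............++###+...+++++
                  .............................++####+..++++++
               ............. ..  .      . .....+#####+...+++++
      ..     ..++++.. ..                   ....+#####+...+..+.
    ....  ...++++++.. ..                   ....+#####+.......+
  ......  .++++++++...                       ..+#####+.....+..
 ......   .++++++++..                        ..+#####+...+++.+
```

The cassette's visible end corner, about (310–314, 207–209) in the scene view, matches the model within a pixel or two. The grip is steady at 44 N, so I'm handing in.

```bash
python3 -c "
from rig import manip
print(manip.job_done())"
```

```text
the job is handed in; nothing more can be done
None
```

I handed in the job at about 41 s of the 64 s allowed, with the flap standing open, the blanking plate left in its slot and the cassette held still at the viewing point, square to the lens. The judge's verdict was not shown.

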